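Scrape the left-over dates off the weighing pan

ROBOT

A 7-joint arm with a two-finger parallel gripper is mounted at the origin on the work surface. World frame = base frame: x ahead of the robot, y to its left, z up, the work surface at z = 0. Lengths are in mm, angles in rad, forces in N, time in s.
With the tool pointing down it reaches from about 400 to 875 mm from the base axis. Payload 4.4 kg.
Tool frame: the origin (TCP) lies at the very end of the fingers, on their centre line; the grasp point (between the pads) lies 19 mm behind it; z points along the fingers, y is the line along which they close (so a half turn about z gives the same grasp; the last joint's range is limited). The gripper opens to 85 mm and grips with 20 to 120 N. Pads are 22 mm wide; open, the fingers measure 114 mm over their backs; the gripper's body (76 mm by 85 mm) begins 54 mm behind the grasp point. The pads swing forward as they close: fully open they stand 13 mm farther back than shut.
Start: joints at [-1.361, 0.628, 0.038, 1.517, -0.027, 0.996, -0.02], TCP at [176.981, 625.456, 231.313] pointing down, gripper open.
Joint ranges: [-3.06, 3.06], [-0.37, 2.12], [-1.25, 1.32], [0.18, 2.47], [-1.1, 4.24], [0.23, 1.98], [-2.94, 2.94]. Speed limits (rad/s): [2.57, 2.57, 3.14, 3.14, 3.14, 3.14, 3.14].

INTERFACE

Orientations are given as [roll, pitch, yaw] about the fixed x, y, z axes, in that order (R = Rz(yaw) Ry(pitch) Rx(roll)).
In Python, from cell import status, get_image, ctrl, models gives the robot as it stands.
- The arm moves only by the shell command python3 -m handwheel 'ROWS' [OPENING]. ROWS is JSON, a list of rows, each an object with "delta_pos": the shift along the world's x, y, z in cm, a list of three; "yaw": the turn about the world's z in rad. A call has 1 to 10 rows; each row shifts and turns the commanded pose from where the row before left it; what a row does not reach is not made up. A row lasts 1/12 s, in which the tool goes at most 41.7 mm and 7.16 degrees, less where a joint would pass 70% of its speed; a pose out of reach is approached as far as the arm can. A call is refused whole if a number of a shift passes 4.17 or a number of a turn 0.125, either way. A call with a gripper value outside its range is refused whole. OPENING is the opening, from -1 (shut) to 1 (fully open), set as the call begins (- or left out, the last holds). The fingers move at their own pace and stop on an object; the grip force is fixed at half the most. Time passes only in rows, so rows that do not move let the fingers close. It gives the time, the measured TCP pose, the force, the opening and the grip force at its end, in the units of the state.
- status.read_state(): the state, without advancing time (a new reading comes with each control period).
- get_image(name): name is "side" or "top" or "wrist"; returns a dict with "color" (420x560x3 uint8, red, green, blue), "z_map" (420x560 float32, mm along the optical axis (not along the pixel's ray), 0 where there is no reading), "fx", "fy", "cx", "cy" (pixels), "position" and "rotation" of the camera in the world; the wrist camera has in their place "hand_eye" (4x4, takes a point from camera to tool coordinates, whose origin is the TCP and whose axes are the flange's). Camera axes: x right, y up, looking along -z (the intrinsics and any distortion apply to the point x, -y, -z); pixel columns grow to the right and rows downward; lengths in mm; the calibration is good to about 2 mm. A picture is of the moment at which its call begins: read the wrist's pose just before it.
- ctrl.finish_job(): hands the job in; it is judged then, once.
Trained networks look in a picture, given as the dict that the camera call returned (one of the last four; its "shot" number tells which), for a name from the list of things; names that differ only in an ending like _2 or _b are one class to them, and where a whole thing is asked for, a point or a joint stands for the part that bears it (a point fixed in the world has none). Each returns a list of dicts, best first, with "score" (0 to 1); they miss things now and then, are a little off and sometimes report something else, mostly with a low value. They report only what shows in the picture. A call takes as long as a camera call. They do not tell look-alikes from the thing itself.
- models.boxes_of(picture, name): "rect" ([left, top, right, bottom] in pixels, round what is visible of it).
The state is a dict: "clock": time; "qpos": joint angles; "qd": joint speeds; "tau": joint torques, N m; "eef_pos": TCP position; "tool_rot": TCP orientation; "force": force on the tool from outside, world axes, zero at the start; "torque": the same for the moment, N m; "width": finger opening in mm; "gripper_force": force on a finger pad.
Only numpy, scipy, OpenCV 4.12 (cv2) and the standard library are available. Lean on these libraries where they do the work, as an engineer would, in place of code of your own. Each camera call takes 0.05 s, during which the arm holds its last target. There are 200 camera calls.

TASK

Draw the scraper out of its leaning wooden holder without dragging the holder along, set its blade gently on the weighing pan behind the left-over dates (on the side with the closed rim) and, with the blade's edge kept lightly on the pan, scrape all three dates over the open lip into the bin; go over the pan more than once if needed. Never touch the dates with the fingers or press hard on the pan (25 N is too much). Then lower the scraper, blade down, into the steel wash pot and let go, leaving it and the pot standing and the other things on the bench where they are.

Things in the scene. Friction and masses are not known exactly. Their poses are not given: they have to be found in the camera images.
- scraper: scraper, 200 mm long: steel blade 100 mm wide, 5 mm thick, to z = 80 mm, then a wooden handle 28 mm (x) by 20 mm (y) to z = 200 mm. Origin: middle of the blade's free edge; z runs up the handle, x along the blade's width, y through its thickness. About 170 g. It stands blade down in the holder, its handle leaning 26 degrees from vertical
- scraper_grip (a point): a good point to grip on the scraper's handle, on its middle line 160 mm above the blade's edge; axes as the scraper's
- holder: loose wooden holder (about 1.6 kg), base 130 x 64 mm, about 145 mm high, with one slot leaning 26 degrees from vertical towards the holder's -x. Origin: centre of the underside, z up. The slot is 106 mm wide in the leaning plane (x-z), 10 mm along y and 75 mm deep; its floor's centre lies at x = 30, z = 46 mm. Its axis, from the floor outwards, is (-0.438, 0, 0.899)
- scale: white spring scale with a sheet-metal weighing pan, fixed to the bench. Origin: centre of its underside, z up, +y towards the pan's open lip and the bin
- pan_mid (a point): middle of the pan's upper face, 70 mm above the bench; axes as the scale's. The flat face reaches 101 mm to either side along x (rims 12 mm high there), to a 12 mm high rim at y = -100 mm and to the open lip at y = +105 mm
- pan (a joint): how far the pan is pressed down on its spring, m: 0 unloaded, 0.012 at its stop; it starts to sink at about 3 N and sinks 1 mm for each 2 N more
- bin: grey open bin fixed beside the scale below the pan's lip, 240 mm along x, 150 mm along y, 50 mm high, walls 5 mm. Origin: centre of its underside; axes as the scale's; it stands 160 mm along the scale's +y
- date0: a hard dry date, dark brown, 50 mm long, 24 mm thick, 25 g, lying on the pan. Origin: centre of its underside; x along its length
- date1: a hard dry date, dark brown, 50 mm long, 24 mm thick, 25 g, lying on the pan. Origin: centre of its underside; x along its length
- date2: a hard dry date, dark brown, 50 mm long, 24 mm thick, 25 g, lying on the pan. Origin: centre of its underside; x along its length
- pot: open steel wash pot, loose, 0.7 kg, 144 mm across, 100 mm high, wall 4 mm, with a small ear on two opposite sides. Origin: centre of its underside, z up
- punnet: bystander: clear plastic punnet, open on top, 100 x 130 x 45 mm. Leave alone
- tape: bystander: roll of brown packing tape lying flat, 100 mm across, 48 mm high. Leave alone
- jar: bystander: closed glass jar, 70 mm across, 100 mm high. Leave alone
- carton: bystander: small closed carton, 100 x 140 x 70 mm. Leave alone
- spray: bystander: bottle, 60 mm across, 150 mm high. Leave alone
- brush: bystander: hand brush lying flat. Leave alone
Things that resemble listed ones, but are neither listed nor needed, are in the scene too. Leave any orange or white look-alike of the date1 alone.

How it is judged:
By the outcome, as a careful person would: the job done as asked, in the order asked, and still so for the second after the job is handed in, with the robot touching nothing.
It also fails if it takes over 64 s, if anything falls off the work surface, if the arm or the gripper's body presses on something with over 40 N, if the wrist force passes 120 N, or if a joint passes its speed limit or range.

## Working session

There is one attempt and no reset: what is moved stays moved. The work goes in short steps, Python scripts to look and compute and a shell command to move; the robot and the scene stay as the last step left them, time stands still between calls to the robot, and variables do not carry over. Pictures are saved under pics/ and viewed, at most 14 in all, crops included, and the job is handed in when it is done.

```bash
mkdir -p pics
cat > h.py <<'E'
import numpy as np, cv2
from cell import status, get_image, ctrl, models
from scipy.spatial.transform import Rotation as R
def cloud(p):
    z=p["z_map"].astype(float); h,w=z.shape
    v,u=np.mgrid[:h,:w]
    X=(u-p["cx"])/p["fx"]*z; Y=(v-p["cy"])/p["fy"]*z
    c=np.stack([X,-Y,-z],-1)
    if "rotation" in p:
        r=np.array(p["rotation"]); 
        r=r if r.shape==(3,3) else R.from_euler('xyz',r).as_matrix()
        P=c@r.T+np.array(p["position"])
    else:
        s=status.read_state(); H=np.array(p["hand_eye"]); c=c@H[:3,:3].T+H[:3,3]
        r=np.array(s["tool_rot"]); r=r if r.shape==(3,3) else R.from_euler('xyz',r).as_matrix()
        P=c@r.T+np.array(s["eef_pos"])
    P[z<=0]=np.nan
    return P
def save(p,n): cv2.imwrite("pics/"+n,p["color"][:,:,::-1])
E
python3 - <<'E'
from h import *
print(status.read_state())
for n in ("top","side"):
    p=get_image(n); save(p,n+"0.png"); P=cloud(p); np.save(n+"0.npy",P)
    print(n,{k:p[k] for k in p if k not in("color","z_map")})
    for t in "scraper holder scale bin date0 pot punnet tape jar carton spray brush".split():
        for b in models.boxes_of(p,t)[:5]:
            l,tp,r,bt=map(int,b["rect"]); c=P[(tp+bt)//2,(l+r)//2]
            if b["score"]>.25: print(t,round(b["score"],2),[l,tp,r,bt],c.round())
E
```

```text
{'clock': 0.0, 'qpos': array([-1.36077705,  0.6293283 ,  0.03842057,  1.51837498, -0.02696906,
        0.99628737, -0.02002199]), 'qd': array([ 6.08844188e-04,  9.23091141e-05,  5.04383817e-04, -1.12425697e-03,
       -1.05647149e-03, -1.02244403e-03, -8.22134487e-04]), 'tau': array([-3.22351871e-04, -5.63394642e+01,  1.22665353e+00, -1.93444330e+01,
        1.10464194e-02,  1.03671962e-02,  9.26636432e-06]), 'eef_pos': array([176.81696707, 624.84030117, 230.39802159]), 'tool_rot': array([-3.13971248e+00,  3.74196278e-05,  2.86578540e+00]), 'force': array([-0.21020235,  0.10512905, -0.87434006]), 'torque': array([ 0.05213019,  0.03670456, -0.02489744]), 'gripper_force': 0.0, 'width': 85.05720291916016}
top {'fx': 439.7972029162406, 'fy': 439.7972029162406, 'cx': 279.49789489118564, 'cy': 204.23681622558303, 'position': array([ 472.84443546,   -7.58272872, 1107.94018607]), 'rotation': array([ 0.05738825, -0.01711534, -1.56942779]), 'shot': 1}
scraper 0.64 [73, 190, 110, 250] [492. 375. 171.]
scraper 0.26 [172, 91, 227, 138] [765. 178.   4.]
holder 0.89 [96, 199, 138, 267] [464. 350.  
[... 1352 characters left out ...]

bin 0.64 [185, 170, 235, 217] [ 751. -152.   71.]
date0 0.64 [172, 218, 204, 260] [759.  39.  83.]
date0 0.62 [303, 168, 316, 175] [ 482. -258.   93.]
date0 0.62 [368, 189, 382, 196] [ 283. -280.   15.]
date0 0.59 [278, 175, 290, 189] [ 548. -205.   89.]
pot 0.64 [241, 275, 336, 355] [491. 178.   5.]
pot 0.33 [254, 351, 329, 410] [462. 382.  95.]
punnet 0.73 [147, 267, 205, 327] [767. 159.   4.]
tape 0.76 [163, 318, 217, 371] [700. 278.   1.]
jar 0.95 [176, 217, 206, 260] [753.  33.  81.]
carton 0.86 [187, 164, 236, 218] [ 749. -158.   74.]
carton 0.4 [243, 328, 311, 375] [504. 275.   9.]
spray 0.79 [325, 131, 343, 175] [ 414. -355.   92.]
brush 0.82 [338, 190, 357, 243] [ 364. -158.   22.]
```

View pics/top0.png

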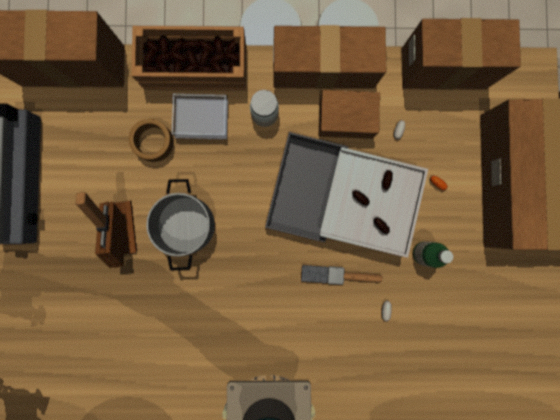

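View pics/side0.png

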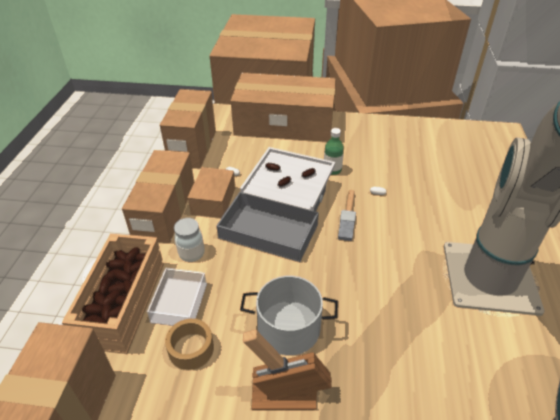

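```bash
cat > fit.py <<'E'
from h import *
from scipy.optimize import least_squares
T=np.load("top0.npy").reshape(-1,3); S=np.load("side0.npy").reshape(-1,3)
def sel(A,lo,hi): return A[np.all((A>lo)&(A<hi),1)]
# scraper handle: params edge centre px,py,pz, yaw, lean
def Rm(yaw,lean): return R.from_euler('z',yaw).as_matrix()@R.from_euler('y',-lean).as_matrix()
def sdf(q,c,h):
    d=np.abs(q-c)-h; return np.linalg.norm(np.maximum(d,0),axis=1)+np.minimum(d.max(1),0)
for nm,A in (("top",T),("side",S),("both",np.vstack([T,S]))):
    H=sel(A,[420,310,158],[580,440,260])
    best=None
    for y0 in np.radians([180,150,210,195,165]):
        f=lambda p:sdf((H-[p[0],p[1],46+160*np.cos(p[3])])@Rm(p[2],p[3]),[0,0,-20],[14,10,60])
        r=least_squares(f,[*H.mean(0)[:2],y0,np.radians(26)],loss="soft_l1",f_scale=2)
        if best is None or r.cost<best.cost: best=r
    print(nm,len(H),"grip xy",best.x[:2].round(1),"yaw,lean",np.degrees(best.x[2:]).round(1),best.cost/len(H))
    print(" range",H.min(0).round(),H.max(0).round(), H[H[:,2]>215].mean(0).round())
    W=sel(A,[420,-400,60],[680,-80,76]).astype(np.float32)
    (c,wh,a)=cv2.minAreaRect(W[:,:2]); print(" pan",np.round(c,1),np.round(wh,1),a)
    D=sel(A,[440,-340,86],[640,-150,106])
    lab=cv2.kmeans(D.astype(np.float32),3,None,(3,50,.1),5,0); print(" dates",lab[2].round(),np.bincount(lab[1][:,0]))
    P=sel(A,[380,120,85],[620,310,108]);
    g=lambda p:np.hypot(P[:,0]-p[0],P[:,1]-p[1])-70
    r=least_squares(g,[*P.mean(0)[:2]],loss="soft_l1",f_scale=3); print(" pot",r.x.round(1),len(P),r.cost/len(P))
    B=sel(A,[400,310,1],[600,440,20]);
    if len(B)>20: print(" hold base",cv2.minAreaRect(B[:,:2].astype(np.float32)))
E
python3 fit.py
python3 - <<'E'
import cv2
a=cv2.imread('pics/top0.png'); b=cv2.imread('pics/side0.png')
import numpy as np
x=cv2.resize(a[170:280,60:220],(640,440),interpolation=3)[:, :400]; y=cv2.resize(a[130:260,330:450],(400,440),interpolation=3)
cv2.imwrite('pics/c1.png',np.hstack([x,y]))
E
```

```text
top 452 grip xy [519.1 374.7] yaw,lean [187.4  26.7] 0.35008066240818214
 range [486. 360. 158.] [548. 386. 232.] [531. 374. 224.]Traceback (most recent call last):
  File "fit.py", line 19, in <module>
    (c,wh,a)=cv2.minAreaRect(W[:,:2]); print(" pan",np.round(c,1),np.round(wh,1),a)
             ~~~~~~~~~~~~~~~^^^^^^^^^
cv2.error: OpenCV(4.12.0) /io/opencv/modules/imgproc/src/convhull.cpp:143: error: (-215:Assertion failed) total >= 0 && (depth == CV_32F || depth == CV_32S) in function 'convexHull'
```

View pics/c1.png

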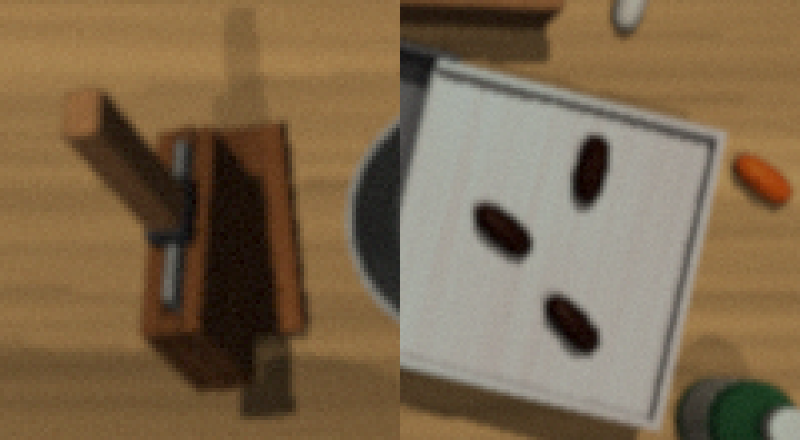

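```bash
sed -i 's/W\[:,:2\]/np.ascontiguousarray(W[:,:2])/; s/B\[:,:2\].astype(np.float32)/np.ascontiguousarray(B[:,:2],np.float32)/' fit.py; python3 fit.py
```

```text
top 452 grip xy [519.1 374.7] yaw,lean [187.4  26.7] 0.35008066240818214
 range [486. 360. 158.] [548. 386. 232.] [531. 374. 224.]
 pan [ 530.  -274.5] [269.5 212.1] 76.01737213134766
 dates [[ 592. -278.   90.]
 [ 481. -260.   91.]
 [ 547. -214.   91.]] [148 154 148]
 pot [484.8 206.7] 774 23.72577656971583
 hold base ((500.3815002441406, 374.98602294921875), (197.64822387695312, 129.87010192871094), 0.03703560680150986)
side 640 grip xy [520.7 374. ] yaw,lean [186.8  26.5] 0.28965870305620695
 range [490. 363. 158.] [549. 388. 231.] [532. 379. 224.]
 pan [ 532.9 -271. ] [270.2 214.8] 76.08329772949219
 dates [[ 548. -211.   90.]
 [ 594. -277.   91.]
 [ 484. -259.   91.]] [76 68 68]
 pot [485.9 209.4] 1138 17.205872574688698
 hold base ((499.9949035644531, 371.04754638671875), (200.15687561035156, 122.49105834960938), 0.38033121824264526)
both 1092 grip xy [519.9 374.2] yaw,lean [187.3  26.6] 0.4034377354032179
 range [486. 360. 158.] [549. 388. 232.] [532. 377. 224.]
 pan [ 532.2 -272.7] [273.9 215.4] 76.04328155517578
 dates [[ 482. -260.   91.]
 [ 547. -213.   91.]
 [ 592. -277.   91.]] [222 224 216]
 pot [485.4 208.5] 1912 20.134953176693774
 hold base ((500.0078125, 374.94244384765625), (129.63861083984375, 199.93902587890625), 89.84093475341797)
```

```bash
cat > fit2.py <<'E'
from fit import *
print("----")
for n in("top","side"):
    A=np.load(n+"0.npy"); 
    im=cv2.imread(f"pics/{n}0.png"); 
    m=((A[...,2]>62)&(A[...,2]<90)&(A[...,0]>400)&(A[...,0]<670)&(A[...,1]>-400)&(A[...,1]<-120)&(im.min(2)>110)).astype(np.uint8)
    k,l,st,_=cv2.connectedComponentsWithStats(m); i=1+st[1:,4].argmax(); W=A[l==i]
    c,wh,a=cv2.minAreaRect(np.ascontiguousarray(W[:,:2],np.float32)); print(n,"pan",np.round(c,1),np.round(wh,1),round(a,1),"z",np.median(W[:,2]).round(1))
    print(cv2.boxPoints((c,wh,a)).round())
    P=sel(A.reshape(-1,3),[370,110,80],[620,320,112])
    print(len(P),P.min(0),P.max(0))
    for q in (80,90,95,100,105): 
        Z=P[(P[:,2]>q)&(P[:,2]<q+5)]; print(q,len(Z),Z.mean(0).round() if len(Z) else '', Z.min(0).round() if len(Z) else'',Z.max(0).round() if len(Z) else'')
    f=lambda p:np.hypot(Z[:,0]-p[0],Z[:,1]-p[1])-p[2]
    Z=P[(P[:,2]>93)&(P[:,2]<106)]
    for s in((489,227,70),(489,215,70)): r=least_squares(f,s,loss="cauchy",f_scale=2); print("pot",r.x.round(1),r.cost/len(Z))
E
python3 fit2.py | sed 1,/----/d
```

```text
top pan [ 538.2 -247.5] [213.2 213.9] 76.0 z 70.8
[[ 409. -325.]
 [ 616. -377.]
 [ 668. -170.]
 [ 460. -118.]]
865 [379.59393403 135.90251413  80.05968057] [590.09053127 279.10288621 105.37036983]
80 75 [484. 224.  83.] [382. 136.  80.] [590. 275.  85.]
90 152 [483. 215.  92.] [380. 137.  90.] [589. 275.  95.]
95 181 [490. 213.  98.] [415. 136.  95.] [556. 278. 100.]
100 204 [479. 207. 102.] [415. 136. 100.] [554. 279. 105.]
105 1 [420. 236. 105.] [420. 236. 105.] [420. 236. 105.]
pot [484.5 207.1  69.5] 0.7452029567772601
pot [484.5 207.1  69.5] 0.7452029567772603
side pan [ 532.7 -270.8] [269.8 215.5] 76.1 z 71.4
[[ 396. -376.]
 [ 605. -428.]
 [ 670. -166.]
 [ 460. -114.]]
1321 [380.94607334 135.8202761   80.04080887] [592.2144053  282.11880574 105.10756048]
80 183 [484. 211.  83.] [382. 138.  80.] [585. 281.  85.]
90 229 [487. 212.  92.] [381. 138.  90.] [590. 280.  95.]
95 287 [486. 209.  98.] [414. 136.  95.] [558. 281. 100.]
100 205 [484. 214. 101.] [415. 138. 100.] [557. 280. 105.]
105 1 [554. 219. 105.] [554. 219. 105.] [554. 219. 105.]
pot [485.8 209.3  69.6] 0.6844773557388796
pot [485.8 209.3  69.6] 0.6844773557389399
```

```bash
python3 -m handwheel '[{"delta_pos":[2.6,-1.9,0.2],"yaw":0.04},{"delta_pos":[2.6,-1.9,0.2],"yaw":0.04},{"delta_pos":[2.6,-1.9,0.2],"yaw":0.04},{"delta_pos":[2.6,-1.9,0.2],"yaw":0.04},{"delta_pos":[2.6,-1.9,0.2],"yaw":0.04},{"delta_pos":[2.6,-1.9,0.2],"yaw":0.04},{"delta_pos":[2.6,-1.9,0.2],"yaw":0.04},{"delta_pos":[2.6,-1.9,0.2],"yaw":0.04},{"delta_pos":[2.6,-1.9,0.2],"yaw":0.04},{"delta_pos":[2.6,-1.9,0.2],"yaw":0.041}]' 1
python3 -m handwheel '[{"delta_pos":[2.5,-1.8,0]},{"delta_pos":[2.5,-1.8,0]},{"delta_pos":[2.0,-1.5,0]},{"delta_pos":[1.0,-0.7,0]},{"delta_pos":[0,0,0]},{"delta_pos":[0,0,0]}]'
```

```text
clock: 2.13
eef_pos: [438.2, 434.4, 251.6]
tool_rot: [3.141, 0.0, -3.014]
force: [-0.1, 0.8, -0.7]
width: 85.7
gripper_force: 0.0schema error: expected keys delta_pos, yaw
```

```bash
python3 -m handwheel '[{"delta_pos":[2.6,-1.9,0],"yaw":0},{"delta_pos":[2.6,-1.9,0],"yaw":0},{"delta_pos":[2.0,-1.5,0],"yaw":0},{"delta_pos":[1.0,-0.7,0],"yaw":0},{"delta_pos":[0,0,0],"yaw":0},{"delta_pos":[0,0,0],"yaw":0}]'
python3 - <<'E'
from h import *
p=get_image("wrist"); save(p,"w1.png"); P=cloud(p); H=P.reshape(-1,3)
s=status.read_state();print(s["eef_pos"],s["tool_rot"])
H=H[np.all((H>[420,310,155])&(H<[580,440,240]),1)]
from scipy.optimize import least_squares
Rm=lambda y,l:R.from_euler('z',y).as_matrix()@R.from_euler('y',-l).as_matrix()
def sdf(q,c,h):
    d=np.abs(q-c)-h; return np.linalg.norm(np.maximum(d,0),axis=1)+np.minimum(d.max(1),0)
f=lambda p:sdf((H-[p[0],p[1],46+160*np.cos(p[3])])@Rm(p[2],p[3]),[0,0,-20],[14,10,60])
r=least_squares(f,[520,374,3.267,.454],loss="soft_l1",f_scale=2); print(len(H),r.x[:2],np.degrees(r.x[2:]),r.cost/len(H),H.min(0),H.max(0))
E
```

```text
clock: 2.63
eef_pos: [518.1, 376.2, 251.1]
tool_rot: [3.141, -0.001, -3.017]
force: [-0.9, 0.5, -0.1]
width: 85.5
gripper_force: 0.0
[517.11119212 377.29587941 251.20895079] [ 3.14006246e+00 -1.61453925e-03 -3.01429165e+00]
3450 [518.97433999 374.95252428] [187.84423104  27.58509841] 0.27828996521026605 [486.50549102 362.02387667 155.09984908] [546.80309613 388.08774435 229.45275278]
```

View pics/w1.png

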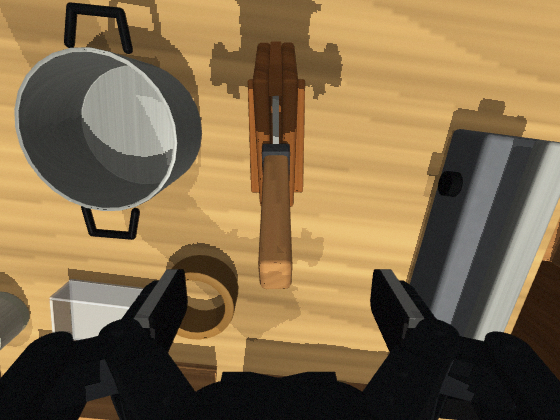

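```bash
python3 -m handwheel '[{"delta_pos":[0.2,-0.15,-2.5],"yaw":0.003},{"delta_pos":[0,0,-2.5],"yaw":0},{"delta_pos":[0,0,-2],"yaw":0},{"delta_pos":[0,0,-1],"yaw":0},{"delta_pos":[0,0,0],"yaw":0},{"delta_pos":[0,0,0],"yaw":0}]'
python3 -m handwheel '[{"delta_pos":[0,0,0],"yaw":0},{"delta_pos":[0,0,0],"yaw":0},{"delta_pos":[0,0,0],"yaw":0},{"delta_pos":[0,0,0],"yaw":0},{"delta_pos":[0,0,0],"yaw":0},{"delta_pos":[0,0,0],"yaw":0},{"delta_pos":[0,0,0],"yaw":0}]' -1
```

```text
clock: 3.18
eef_pos: [519.9, 375.4, 171.6]
tool_rot: [3.141, -0.001, -3.011]
force: [0.7, 0.3, 1.6]
width: 85.4
gripper_force: 0.0
clock: 3.77
eef_pos: [521.3, 374.1, 171.9]
tool_rot: [3.141, 0.001, -3.014]
force: [-0.4, -0.1, 2.8]
width: 19.5
gripper_force: 58.8
```

```bash
python3 -m handwheel '[{"delta_pos":[0.217,0.028,0.45],"yaw":0},{"delta_pos":[0.26,0.033,0.54],"yaw":0},{"delta_pos":[0.26,0.033,0.54],"yaw":0},{"delta_pos":[0.26,0.033,0.54],"yaw":0},{"delta_pos":[0.26,0.033,0.54],"yaw":0}]'
python3 -m handwheel '[{"delta_pos":[0.434,0.056,0.9],"yaw":0},{"delta_pos":[0.434,0.056,0.9],"yaw":0},{"delta_pos":[0.434,0.056,0.9],"yaw":0},{"delta_pos":[0.434,0.056,0.9],"yaw":0},{"delta_pos":[0.434,0.056,0.9],"yaw":0},{"delta_pos":[0.434,0.056,0.9],"yaw":0},{"delta_pos":[0.434,0.056,0.9],"yaw":0},{"delta_pos":[0,0,3],"yaw":0},{"delta_pos":[0,0,1],"yaw":0},{"delta_pos":[0,0,0],"yaw":0}]'
python3 - <<'E'
from h import *
p=get_image("side"); save(p,"s1.png"); np.save("s1.npy",cloud(p)); s=status.read_state(); print(s["eef_pos"],s["force"],s["torque"],s["clock"])
p=get_image("top");P=cloud(p);np.save("t1.npy",P);
E
```

```text
clock: 4.18
eef_pos: [533.9, 375.5, 197.9]
tool_rot: [-3.142, -0.0, -3.014]
force: [-0.1, -0.5, -1.1]
width: 19.8
gripper_force: 58.6
clock: 5.02
eef_pos: [565.9, 380.7, 304.4]
tool_rot: [3.138, 0.007, -3.014]
force: [-0.4, 0.1, -1.7]
width: 19.7
gripper_force: 59.1
[564.72857879 380.0818674  302.08002756] [-0.62280883 -0.73001628 -3.29939169] [ 0.02674966 -0.02908421 -0.05172803] 5.0667
```

View pics/s1.png

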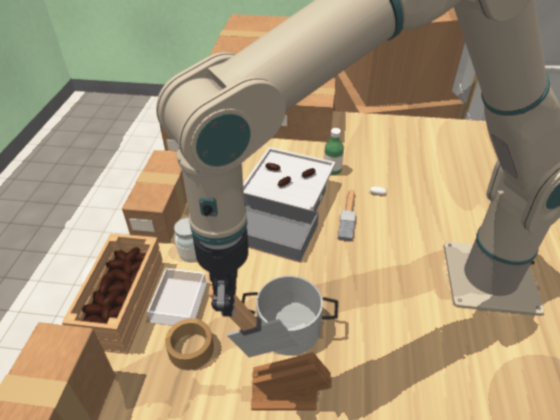

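```bash
python3 -m handwheel '[{"delta_pos":[-0.6,-2.0,0],"yaw":0},{"delta_pos":[-0.6,-3.3,0],"yaw":0},{"delta_pos":[-0.6,-3.8,0],"yaw":0},{"delta_pos":[-0.6,-3.8,0],"yaw":0},{"delta_pos":[-0.6,-3.8,0],"yaw":0},{"delta_pos":[-0.6,-3.8,0],"yaw":0},{"delta_pos":[-0.6,-3.8,0],"yaw":0},{"delta_pos":[-0.6,-3.3,-1],"yaw":0},{"delta_pos":[-0.6,-2.0,-2.5],"yaw":0},{"delta_pos":[0,-0.5,-3],"yaw":0}]'
python3 -m handwheel '[{"delta_pos":[0,0,-3],"yaw":0},{"delta_pos":[0,0,-2.2],"yaw":0},{"delta_pos":[0,0,-1.2],"yaw":0},{"delta_pos":[0,0,-0.6],"yaw":0},{"delta_pos":[0,0,0],"yaw":0}]'
```

```text
clock: 5.95
eef_pos: [508.9, 73.1, 235.2]
tool_rot: [-3.139, 0.001, -3.02]
force: [0.8, 0.8, -1.9]
width: 19.7
gripper_force: 59.2
clock: 6.37
eef_pos: [508.2, 78.2, 163.4]
tool_rot: [-3.141, -0.005, -3.013]
force: [-0.1, -0.4, -1.6]
width: 19.1
gripper_force: 59.0
```

Approach contact in small steps.

```bash
python3 -m handwheel '[{"delta_pos":[0,0,-0.8],"yaw":0},{"delta_pos":[0,0,-0.4],"yaw":0},{"delta_pos":[0,0,-0.2],"yaw":0},{"delta_pos":[0,0,0],"yaw":0}]'
python3 -m handwheel '[{"delta_pos":[0,0,-0.2],"yaw":0},{"delta_pos":[0,0,-0.1],"yaw":0},{"delta_pos":[0,0,0],"yaw":0}]'
```

```text
clock: 6.7
eef_pos: [509.9, 78.5, 151.4]
tool_rot: [-3.142, -0.0, -3.013]
force: [-0.6, -0.6, -2.0]
width: 19.1
gripper_force: 59.2
clock: 6.95
eef_pos: [510.3, 78.6, 148.7]
tool_rot: [3.142, 0.001, -3.013]
force: [-0.8, -0.7, -0.6]
width: 19.4
gripper_force: 59.4
```

```bash
python3 -m handwheel '[{"delta_pos":[0,0,-0.1],"yaw":0},{"delta_pos":[0,0,-0.1],"yaw":0},{"delta_pos":[0,0,0],"yaw":0}]'
python3 -m handwheel '[{"delta_pos":[-0.3,-0.04,0],"yaw":0},{"delta_pos":[-0.3,-0.04,0],"yaw":0},{"delta_pos":[-0.3,-0.04,0],"yaw":0}]'
```

```text
clock: 7.2
eef_pos: [511.0, 78.7, 147.8]
tool_rot: [3.141, 0.002, -3.014]
force: [-0.2, -0.2, 9.8]
width: 18.9
gripper_force: 61.0
clock: 7.45
eef_pos: [503.9, 77.7, 148.2]
tool_rot: [3.141, 0.007, -3.014]
force: [-0.5, -0.1, 11.9]
width: 19.3
gripper_force: 61.1
```

```bash
python3 -m handwheel '[{"delta_pos":[-0.4,-0.05,0],"yaw":0},{"delta_pos":[-0.4,-0.05,0],"yaw":0},{"delta_pos":[-0.4,-0.05,0],"yaw":0},{"delta_pos":[-0.4,-0.05,0],"yaw":0}]'
cat > lean.py <<'E'
from h import *
import sys
p=get_image("side"); P=cloud(p); s=status.read_state()
e=np.array(s["eef_pos"]); u=np.array([np.cos(s["tool_rot"][2]),np.sin(s["tool_rot"][2]),0]); v=np.array([-u[1],u[0],0])
im=p["color"]; l=P-(e+[0,0,19]); U=l@u; V=l@v; Z=P[...,2]
m=(np.abs(V)<14)&(np.abs(U)<160)&(l[...,2]<-25)&(l[...,2]>-175)&(Z>float(sys.argv[1]) if len(sys.argv)>1 else 3)
A=np.c_[U[m],l[...,2][m],V[m]]; print(len(A),s["clock"],s["force"].round(1))
# fit blade + handle outline: box sdf in 2-D (u,z) for lean & grip offset along axis
from scipy.optimize import least_squares
def f(q):
    a=q[0]; x=A[:,0]-q[1]; z=A[:,1]-q[2]
    # scraper-frame coordinates (origin at blade edge), lean a: axis=(-sin a, cos a)
    X=x*np.cos(a)+z*np.sin(a); Y=-x*np.sin(a)+z*np.cos(a)+160
    def b(X,Y,c,hx,hy):
        d=np.stack([np.abs(X)-hx,np.abs(Y-c)-hy]); return np.linalg.norm(np.maximum(d,0),axis=0)
    ins=np.minimum(b(X,Y,40,50,40),b(X,Y,140,14,60))
    return ins
best=None
for a in np.radians(range(-10,35,5)):
    # coverage term: extents of points must fill the blade corners
    def g(q):
        r=f(q); x=A[:,0]-q[1]; z=A[:,1]-q[2]; a=q[0]
        X=x*np.cos(a)+z*np.sin(a); Y=-x*np.sin(a)+z*np.cos(a)+160; B=Y<75
        e=[np.percentile(X[B],1)+49,np.percentile(X[B],99)-49] if B.sum()>30 else [0,0]
        return np.r_[r/np.sqrt(len(r))*3,e,(q[1])/3,(q[2])/3]
    r=least_squares(g,[a,0,0],diff_step=1e-3)
    if best is None or r.cost<best.cost: best=r
print("lean",np.degrees(best.x[0]).round(1),best.x[1:].round(1),best.cost.round(2))
im=im[:,:,::-1].copy(); 
c=np.argwhere(m); y0,x0=c.mean(0).astype(int); y0=max(0,y0-70);x0=max(0,x0-70)
cv2.imwrite("pics/lean.png",cv2.resize(im[y0:y0+140,x0:x0+140],(560,560),interpolation=3))
# lower edge per u
for lo in range(-120,160,20):
    k=(A[:,0]>lo)&(A[:,0]<lo+20)
    if k.sum()>3: print(lo+10,k.sum(),"zmin",np.percentile(A[k,1],3).round(),"zmax",A[k,1].max().round())
E
python3 lean.py 4
```

```text
clock: 7.78
eef_pos: [488.8, 75.8, 148.3]
tool_rot: [3.141, 0.009, -3.014]
force: [-1.6, 0.1, 6.9]
width: 19.3
gripper_force: 60.2
1128 7.8333 [-2.1 -0.2 10.2]
lean 26.4 [-0. -0.] 724.8
-110 4 zmin -163.0 zmax -162.0
-10 30 zmin -114.0 zmax -89.0
10 198 zmin -136.0 zmax -25.0
30 269 zmin -152.0 zmax -26.0
50 228 zmin -154.0 zmax -54.0
70 214 zmin -144.0 zmax -51.0
90 143 zmin -132.0 zmax -59.0
110 32 zmin -132.0 zmax -97.0
```

View pics/lean.png

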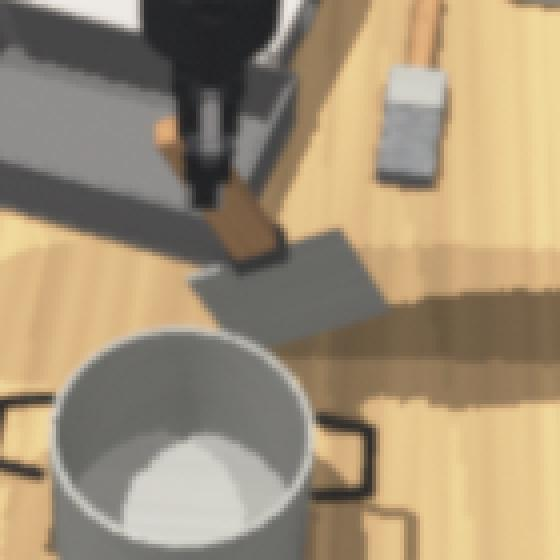

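```bash
python3 -c "
from h import *
s=status.read_state(); print(s['qpos'].round(3),s['torque'].round(3),s['force'].round(1),s['tool_rot'])"
```

```text
[-0.188  0.529 -0.033  2.038  0.031  0.571  1.456] [-0.041  0.218 -0.024] [-2.1 -0.2 10.2] [ 3.14138168  0.00412612 -3.01359514]
```

```bash
python3 -m handwheel '[{"delta_pos":[0,0,3],"yaw":0},{"delta_pos":[0,0,3],"yaw":0.05},{"delta_pos":[1.5,-1.2,1],"yaw":0.11},{"delta_pos":[2,-1.7,0],"yaw":0.11},{"delta_pos":[2,-1.7,0],"yaw":0.11},{"delta_pos":[2,-1.7,0],"yaw":0.11},{"delta_pos":[2,-1.7,0],"yaw":0.11},{"delta_pos":[2,-1.7,0],"yaw":0.11},{"delta_pos":[1.5,-1.2,0],"yaw":0.11},{"delta_pos":[0.8,-0.6,0],"yaw":0.1}]'
python3 -m handwheel '[{"delta_pos":[0,0,-1],"yaw":0},{"delta_pos":[0,0,-2],"yaw":0},{"delta_pos":[0,0,-1.4],"yaw":0},{"delta_pos":[0,0,-0.7],"yaw":0},{"delta_pos":[0,0,0],"yaw":0}]'
```

```text
clock: 8.67
eef_pos: [624.2, -42.9, 215.8]
tool_rot: [-3.141, -0.001, -2.091]
force: [0.1, -0.2, -2.5]
width: 19.3
gripper_force: 59.2
clock: 9.08
eef_pos: [620.5, -38.9, 162.9]
tool_rot: [3.137, -0.002, -2.094]
force: [0.4, -1.2, -2.3]
width: 19.5
gripper_force: 59.1
```

```bash
python3 -m handwheel '[{"delta_pos":[-0.2,-0.35,0],"yaw":0},{"delta_pos":[-0.2,-0.35,0],"yaw":0},{"delta_pos":[0,0,0],"yaw":0}]'
python3 -m handwheel '[{"delta_pos":[-0.2,-0.35,0],"yaw":0},{"delta_pos":[-0.2,-0.35,0],"yaw":0},{"delta_pos":[-0.2,-0.35,0],"yaw":0},{"delta_pos":[0,0,0],"yaw":0}]'
```

```text
clock: 9.33
eef_pos: [619.1, -47.0, 166.3]
tool_rot: [-3.14, 0.001, -2.095]
force: [0.6, -0.1, -3.8]
width: 19.2
gripper_force: 59.0
clock: 9.67
eef_pos: [613.1, -57.1, 166.0]
tool_rot: [-3.141, 0.001, -2.094]
force: [0.6, 3.6, -2.1]
width: 19.2
gripper_force: 59.3
```

```bash
python3 -m handwheel '[{"delta_pos":[-0.2,-0.35,0],"yaw":0},{"delta_pos":[-0.2,-0.35,0],"yaw":0},{"delta_pos":[0,0,0],"yaw":0}]'
```

```text
clock: 9.92
eef_pos: [608.8, -64.4, 165.6]
tool_rot: [-3.142, 0.0, -2.094]
force: [0.4, 3.3, -4.5]
width: 19.3
gripper_force: 59.2
```

```bash
python3 -m handwheel '[{"delta_pos":[-0.25,-0.43,0],"yaw":0},{"delta_pos":[-0.25,-0.43,0],"yaw":0},{"delta_pos":[-0.25,-0.43,0],"yaw":0},{"delta_pos":[-0.25,-0.43,0],"yaw":0},{"delta_pos":[-0.25,-0.43,0],"yaw":0},{"delta_pos":[-0.25,-0.43,0],"yaw":0},{"delta_pos":[-0.2,-0.35,0],"yaw":0},{"delta_pos":[0,0,0],"yaw":0}]'
python3 lean.py 8
```

```text
clock: 10.58
eef_pos: [592.1, -93.3, 165.8]
tool_rot: [-3.141, 0.001, -2.094]
force: [1.2, 5.2, -1.1]
width: 19.4
gripper_force: 60.0
1169 10.6333 [1.2 4.  0. ]
lean 103.0 [ -47.5 -131.5] 2735.57
-90 12 zmin -171.0 zmax -141.0
-70 107 zmin -174.0 zmax -132.0
-50 25 zmin -129.0 zmax -83.0
-30 123 zmin -163.0 zmax -82.0
-10 249 zmin -159.0 zmax -25.0
10 140 zmin -156.0 zmax -26.0
30 97 zmin -155.0 zmax -69.0
50 97 zmin -153.0 zmax -73.0
70 117 zmin -174.0 zmax -110.0
90 52 zmin -132.0 zmax -111.0
110 47 zmin -117.0 zmax -97.0
130 60 zmin -118.0 zmax -90.0
150 43 zmin -117.0 zmax -96.0
```

View pics/lean.png

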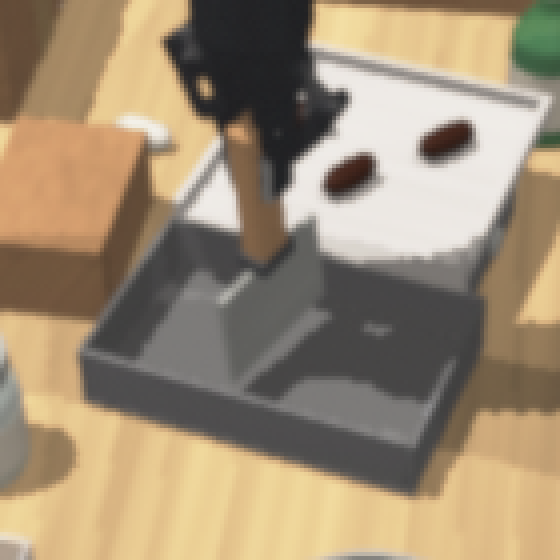

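```bash
python3 -m handwheel '[{"delta_pos":[-0.2,-0.35,0],"yaw":0},{"delta_pos":[-0.2,-0.35,0],"yaw":0},{"delta_pos":[-0.1,-0.17,0],"yaw":0},{"delta_pos":[0,0,0],"yaw":0}]'
python3 -m handwheel '[{"delta_pos":[0.3,0.5,0],"yaw":0},{"delta_pos":[0.5,0.9,1],"yaw":-0.1},{"delta_pos":[0,0,3],"yaw":-0.12},{"delta_pos":[0,0,3],"yaw":-0.12},{"delta_pos":[0,0,3],"yaw":-0.12},{"delta_pos":[0,0,1],"yaw":-0.12},{"delta_pos":[0,0,0],"yaw":-0.12},{"delta_pos":[0,0,0],"yaw":-0.1},{"delta_pos":[0,0,0],"yaw":0},{"delta_pos":[0,0,0],"yaw":0}]'
cat > lean2.py <<'E'
from h import *
def meas(cam,zmin=55,sv=None):
    p=get_image(cam); P=cloud(p); s=status.read_state()
    if sv: save(p,sv)
    e=np.array(s["eef_pos"]); y=s["tool_rot"][2]; u=np.array([np.cos(y),np.sin(y),0]); v=np.array([-u[1],u[0],0])
    l=P-(e+[0,0,19]); U=l@u; V=l@v; Z=l[...,2]
    m=(np.abs(V)<14)&(np.abs(U)<75)&(Z<-70)&(Z>-185)&(P[...,2]>zmin)
    A=np.c_[U[m],Z[m],V[m]].astype(np.float32)
    # plane of blade (V as function of U,Z), blade rect in-plane
    B=A[A[:,1]<-85]
    k=np.abs(B[:,2]-np.median(B[:,2]))<8; B=B[k]
    c,wh,a=cv2.minAreaRect(np.ascontiguousarray(B[:,:2]))
    co=np.linalg.lstsq(np.c_[B[:,:2],np.ones(len(B))],B[:,2],rcond=None)[0]
    bins=[]
    for lo in range(-50,50,10):
        q=B[(B[:,0]>lo)&(B[:,0]<lo+10)]
        if len(q)>4: bins.append((lo+5,np.percentile(q[:,1],2)))
    bins=np.array(bins); sl=np.polyfit(bins[1:-1,0],bins[1:-1,1],1)
    print(cam,len(B),"rect",np.round(c,1),np.round(wh,1),round(a,1),"V slopes u,z",co[:2].round(3),co[2].round(1),"edge slope deg",np.degrees(np.arctan(sl[0])).round(2),"edge z0",sl[1].round(1),"u range",B[:,0].min().round(),B[:,0].max().round(),"clock",s["clock"])
if __name__=="__main__": meas("side"); meas("top")
E
python3 lean2.py
```

```text
clock: 10.97
eef_pos: [587.4, -101.7, 165.8]
tool_rot: [-3.141, 0.001, -2.093]
force: [1.6, 5.4, 0.1]
width: 19.2
gripper_force: 60.4
clock: 11.8
eef_pos: [594.2, -89.3, 275.1]
tool_rot: [-3.14, -0.002, -2.891]
force: [0.2, 0.7, -2.0]
width: 19.5
gripper_force: 60.1
side 886 rect [   0.4 -123.6] [100.2  77.6] 0.6 V slopes u,z [ 0.001 -0.008] -3.3 edge slope deg 0.82 edge z0 -159.0 u range -50.0 51.0 clock 11.85
  return _methods._mean(a, axis=axis, dtype=dtype,
  ret = ret.dtype.type(ret / rcount)
Traceback (most recent call last):
  File "lean2.py", line 20, in <module>
    if __name__=="__main__": meas("side"); meas("top")
                                           ~~~~^^^^^^^
  File "lean2.py", line 18, in meas
    bins=np.array(bins); sl=np.polyfit(bins[1:-1,0],bins[1:-1,1],1)
                                       ~~~~^^^^^^^^
IndexError: too many indices for array: array is 1-dimensional, but 2 were indexed
```

```bash
python3 -m handwheel '[{"delta_pos":[-0.4,-2,0],"yaw":-0.05},{"delta_pos":[-0.4,-3.4,0],"yaw":-0.06},{"delta_pos":[-0.4,-3.6,-0.2],"yaw":-0.06},{"delta_pos":[-0.4,-3.6,-0.2],"yaw":-0.06},{"delta_pos":[-0.4,-3.6,-0.2],"yaw":-0.06},{"delta_pos":[-0.4,-3.4,-0.2],"yaw":-0.06},{"delta_pos":[-0.4,-2.4,-1],"yaw":-0.06},{"delta_pos":[0,-1.4,-1],"yaw":-0.06},{"delta_pos":[0,-0.4,-1],"yaw":-0.026},{"delta_pos":[0,0,0],"yaw":0}]'
```

```text
clock: 12.73
eef_pos: [564.7, -327.2, 234.5]
tool_rot: [3.141, -0.005, 2.892]
force: [0.0, 1.0, -2.5]
width: 19.0
gripper_force: 60.0
```

Good position and yaw. Lower gently.

```bash
python3 -m handwheel '[{"delta_pos":[0,0,-1],"yaw":0},{"delta_pos":[0,0,-0.6],"yaw":0},{"delta_pos":[0,0,-0.4],"yaw":0},{"delta_pos":[0,0,-0.1],"yaw":0},{"delta_pos":[0,0,0],"yaw":0}]'
python3 -m handwheel '[{"delta_pos":[0,0,-0.1],"yaw":0},{"delta_pos":[0,0,-0.1],"yaw":0},{"delta_pos":[0,0,0],"yaw":0}]'
```

```text
clock: 13.15
eef_pos: [567.2, -325.2, 216.3]
tool_rot: [3.141, -0.0, 2.895]
force: [-0.2, -0.4, -1.9]
width: 19.1
gripper_force: 60.2
clock: 13.4
eef_pos: [567.0, -326.2, 214.6]
tool_rot: [-3.142, 0.0, 2.894]
force: [0.2, 0.0, -1.2]
width: 19.1
gripper_force: 60.2
```

```bash
python3 -m handwheel '[{"delta_pos":[0,0,-0.1],"yaw":0},{"delta_pos":[0,0,-0.1],"yaw":0},{"delta_pos":[0,0,0],"yaw":0}]'
python3 -m handwheel '[{"delta_pos":[0,0,-0.1],"yaw":0},{"delta_pos":[0,0,-0.1],"yaw":0},{"delta_pos":[0,0,0],"yaw":0}]'
```

```text
clock: 13.65
eef_pos: [567.1, -326.3, 213.0]
tool_rot: [-3.141, 0.001, 2.894]
force: [-2.0, 1.4, 2.4]
width: 19.3
gripper_force: 60.7
clock: 13.9
eef_pos: [567.1, -326.4, 211.1]
tool_rot: [-3.141, 0.001, 2.894]
force: [-2.6, 1.3, 6.4]
width: 19.2
gripper_force: 61.2
```

```bash
python3 -m handwheel '[{"delta_pos":[0.1,0.39,0.05],"yaw":0},{"delta_pos":[0.19,0.78,0],"yaw":0},{"delta_pos":[0.29,1.16,0],"yaw":0},{"delta_pos":[0.29,1.16,0],"yaw":0},{"delta_pos":[0.29,1.16,0],"yaw":0},{"delta_pos":[0.29,1.16,0],"yaw":0},{"delta_pos":[0.29,1.16,0],"yaw":0},{"delta_pos":[0.29,1.16,0],"yaw":0}]'
```

```text
clock: 14.57
eef_pos: [588.1, -244.1, 211.5]
tool_rot: [-3.14, 0.002, 2.895]
force: [-0.9, -4.0, 6.3]
width: 19.2
gripper_force: 61.1
```

```bash
python3 -m handwheel '[{"delta_pos":[0.29,1.16,0],"yaw":0},{"delta_pos":[0.29,1.16,0],"yaw":0},{"delta_pos":[0.29,1.16,0],"yaw":0},{"delta_pos":[0.29,1.16,0],"yaw":0},{"delta_pos":[0.29,1.16,0],"yaw":0},{"delta_pos":[0.24,0.97,0],"yaw":0},{"delta_pos":[0.19,0.78,0],"yaw":0},{"delta_pos":[0.1,0.39,0],"yaw":0},{"delta_pos":[0,0,0],"yaw":0}]'
python3 - <<'E'
from h import *
p=get_image("side"); save(p,"s3.png"); s=status.read_state(); d=s["eef_pos"]-np.array([538.5,-246.5,0]); print(.97*d[0]-.242*d[1],.242*d[0]+.97*d[1])
E
```

```text
clock: 15.32
eef_pos: [607.9, -162.9, 211.4]
tool_rot: [3.141, 0.001, 2.897]
force: [-1.0, -2.3, 5.9]
width: 19.0
gripper_force: 61.3
46.953825237007024 97.6800101826958
```

View pics/s3.png

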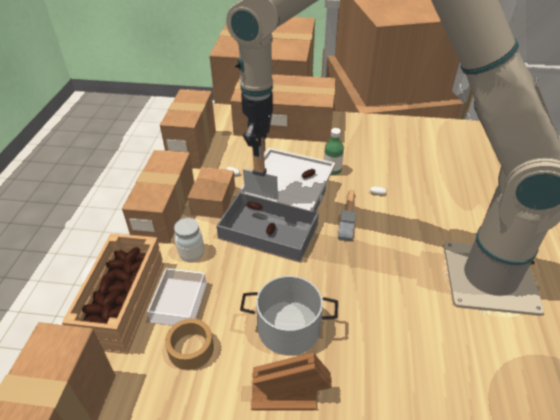

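```bash
python3 -m handwheel '[{"delta_pos":[0,0,2.5],"yaw":0},{"delta_pos":[-0.6,-0.6,2.2],"yaw":0},{"delta_pos":[-2,-2.2,0],"yaw":0},{"delta_pos":[-2.6,-2.8,0],"yaw":0},{"delta_pos":[-2.6,-2.8,0],"yaw":0},{"delta_pos":[-2.6,-2.8,0],"yaw":0},{"delta_pos":[-1.8,-2,0],"yaw":0},{"delta_pos":[-0.9,-1,-1],"yaw":0},{"delta_pos":[0,0,-1.5],"yaw":0},{"delta_pos":[0,0,-1],"yaw":0}]'
python3 -m handwheel '[{"delta_pos":[0,0,-0.6],"yaw":0},{"delta_pos":[0,0,-0.2],"yaw":0},{"delta_pos":[0,0,0],"yaw":0}]'
```

```text
clock: 16.2
eef_pos: [474.9, -305.2, 220.9]
tool_rot: [3.138, -0.004, 2.894]
force: [0.2, 0.4, -2.1]
width: 19.5
gripper_force: 60.0
clock: 16.45
eef_pos: [476.2, -305.2, 214.3]
tool_rot: [3.139, -0.003, 2.896]
force: [-1.0, 1.7, 1.5]
width: 19.4
gripper_force: 60.5
```

```bash
python3 -m handwheel '[{"delta_pos":[0,0,-0.1],"yaw":0},{"delta_pos":[0,0,0],"yaw":0}]'
python3 -m handwheel '[{"delta_pos":[0.1,0.39,0],"yaw":0},{"delta_pos":[0.19,0.78,0],"yaw":0},{"delta_pos":[0.29,1.16,0],"yaw":0},{"delta_pos":[0.29,1.16,0],"yaw":0},{"delta_pos":[0.29,1.16,0],"yaw":0},{"delta_pos":[0.29,1.16,0],"yaw":0},{"delta_pos":[0.29,1.16,0],"yaw":0},{"delta_pos":[0.29,1.16,0],"yaw":0},{"delta_pos":[0.29,1.16,0],"yaw":0}]'
```

```text
clock: 16.62
eef_pos: [476.9, -306.8, 214.3]
tool_rot: [3.141, 0.001, 2.895]
force: [0.8, 0.3, -0.5]
width: 19.5
gripper_force: 60.2
clock: 17.37
eef_pos: [499.7, -213.5, 214.1]
tool_rot: [-3.141, 0.001, 2.894]
force: [-0.7, -2.1, 0.5]
width: 19.8
gripper_force: 60.5
```

```bash
python3 -m handwheel '[{"delta_pos":[0.29,1.16,-0.1],"yaw":0},{"delta_pos":[0.29,1.16,0],"yaw":0},{"delta_pos":[0.29,1.16,0],"yaw":0},{"delta_pos":[0.29,1.16,0],"yaw":0},{"delta_pos":[0.29,1.16,0],"yaw":0},{"delta_pos":[0.29,1.16,0],"yaw":0},{"delta_pos":[0.15,0.58,0],"yaw":0},{"delta_pos":[0.1,0.39,0],"yaw":0},{"delta_pos":[0,0,0],"yaw":0},{"delta_pos":[0,0,0],"yaw":0}]'
python3 - <<'E'
from h import *
p=get_image("side"); save(p,"s4.png"); s=status.read_state(); d=s["eef_pos"]-np.array([538.5,-246.5,0]); print(.97*d[0]-.242*d[1],.242*d[0]+.97*d[1])
im=p["color"]; P=cloud(p); m=((im.max(2)<75)&(im[...,0]>im[...,2]+12)&(P[...,0]>400)&(P[...,0]<720)&(P[...,1]>-400)&(P[...,1]<40)&(P[...,2]<110)).astype(np.uint8)
k,l,st,c=cv2.connectedComponentsWithStats(m)
for i in range(1,k):
    if st[i,4]>8: print(c[i].round(),st[i,4],np.nanmedian(P[l==i],0).round())
cv2.imwrite("pics/s4c.png",cv2.resize(im[140:270,200:360,::-1],(640,520),interpolation=3))
E
```

```text
clock: 18.2
eef_pos: [519.3, -134.2, 212.9]
tool_rot: [3.14, -0.0, 2.894]
force: [-0.3, 1.8, 3.7]
width: 19.4
gripper_force: 60.8
-45.776592603253135 104.27240141159044
[253. 216.] 63 [ 624. -124.   21.]
[284. 223.] 71 [ 534. -107.   22.]
[270. 231.] 73 [571. -72.  23.]
```

View pics/s4c.png

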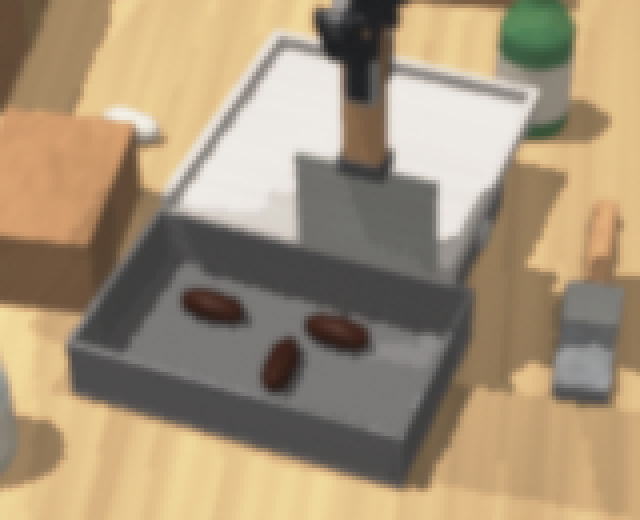

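```bash
python3 -m handwheel '[{"delta_pos":[0,0,2],"yaw":0},{"delta_pos":[0,1,3],"yaw":0.025},{"delta_pos":[-0.3,3,2],"yaw":0.03},{"delta_pos":[-0.4,3.7,0],"yaw":0.03},{"delta_pos":[-0.4,3.8,0],"yaw":0.03},{"delta_pos":[-0.5,3.8,0],"yaw":0.03},{"delta_pos":[-0.5,3.8,0],"yaw":0.03},{"delta_pos":[-0.5,3.8,0],"yaw":0.03},{"delta_pos":[-0.5,3.8,0],"yaw":0.03},{"delta_pos":[-0.3,3,0],"yaw":0.01}]'
python3 -m handwheel '[{"delta_pos":[0,1.6,0],"yaw":0},{"delta_pos":[0,0.7,0],"yaw":0},{"delta_pos":[0,0,0],"yaw":0},{"delta_pos":[0,0,0],"yaw":0}]'
python3 - <<'E'
from h import *
from scipy.optimize import least_squares
for n in("side","top"):
    P=cloud(get_image(n)).reshape(-1,3); Z=P[np.all((P>[400,125,93])&(P<[570,290,106]),1)]
    r=least_squares(lambda p:np.hypot(Z[:,0]-p[0],Z[:,1]-p[1])-70,[485,208],loss="cauchy",f_scale=2); print(n,len(Z),r.x.round(1),r.cost/len(Z))
print(status.read_state()["eef_pos"])
import lean2; lean2.meas("side",108)
E
```

```text
clock: 19.08
eef_pos: [483.0, 164.6, 282.0]
tool_rot: [3.141, -0.003, -3.141]
force: [1.2, 0.7, -2.1]
width: 19.2
gripper_force: 60.0
clock: 19.42
eef_pos: [484.9, 183.0, 282.2]
tool_rot: [-3.14, -0.002, 3.137]
force: [0.1, 0.4, -2.1]
width: 19.3
gripper_force: 60.0
side 429 [485.8 209.1] 0.6534794710275745
top 292 [484.6 207.4] 0.716539724330599
[485.2761692  182.24629535 282.56020113]
side 1090 rect [   0.8 -124.2] [ 77.8 102.3] 89.7 V slopes u,z [-0.002  0.   ] -2.1 edge slope deg 1.53 edge z0 -159.3 u range -50.0 52.0 clock 19.5667
```

```bash
python3 -m handwheel '[{"delta_pos":[0,0,-1.5],"yaw":0},{"delta_pos":[0,0,-2.5],"yaw":0},{"delta_pos":[0,0,-2.5],"yaw":0},{"delta_pos":[0,0,-2.5],"yaw":0},{"delta_pos":[0,0,-2],"yaw":0},{"delta_pos":[0,0,-1.2],"yaw":0},{"delta_pos":[0,0,-0.5],"yaw":0},{"delta_pos":[0,0,0],"yaw":0}]'
python3 -m handwheel '[{"delta_pos":[0,0,-0.2],"yaw":0},{"delta_pos":[0,0,-0.1],"yaw":0},{"delta_pos":[0,0,0],"yaw":0}]'
```

```text
clock: 20.23
eef_pos: [484.8, 183.3, 155.0]
tool_rot: [-3.14, -0.002, 3.137]
force: [-0.4, -0.1, -1.4]
width: 19.6
gripper_force: 60.0
clock: 20.48
eef_pos: [485.7, 184.7, 153.6]
tool_rot: [3.141, 0.001, 3.138]
force: [-1.3, -0.4, -2.7]
width: 19.1
gripper_force: 60.0
```

```bash
python3 -m handwheel '[{"delta_pos":[0,0,-0.2],"yaw":0},{"delta_pos":[0,0,-0.1],"yaw":0},{"delta_pos":[0,0,0],"yaw":0}]'
python3 -m handwheel '[{"delta_pos":[0,0,-0.15],"yaw":0},{"delta_pos":[0,0,-0.1],"yaw":0},{"delta_pos":[0,0,0],"yaw":0}]'
```

```text
clock: 20.73
eef_pos: [485.1, 184.7, 150.0]
tool_rot: [3.142, 0.0, 3.139]
force: [-0.8, -0.0, -1.6]
width: 19.4
gripper_force: 60.0
clock: 20.98
eef_pos: [485.3, 184.9, 149.0]
tool_rot: [3.141, 0.001, 3.139]
force: [-2.5, -0.9, 12.9]
width: 19.6
gripper_force: 62.2
```

```bash
python3 -m handwheel '[{"delta_pos":[0,0,0.12],"yaw":0},{"delta_pos":[0,0,0],"yaw":0}]'
python3 -m handwheel '[{"delta_pos":[0,0,0],"yaw":0},{"delta_pos":[0,0,0],"yaw":0},{"delta_pos":[0,0,0],"yaw":0},{"delta_pos":[0,0,0],"yaw":0},{"delta_pos":[0,0,0],"yaw":0},{"delta_pos":[0,0,0],"yaw":0}]' 0.0
python3 - <<'E'
from h import *
p=get_image("wrist"); save(p,"w2.png")
E
```

```text
clock: 21.15
eef_pos: [485.4, 184.8, 149.1]
tool_rot: [3.141, 0.001, 3.139]
force: [-1.6, 1.2, 4.3]
width: 19.7
gripper_force: 60.7
clock: 21.65
eef_pos: [485.1, 184.6, 148.5]
tool_rot: [-3.142, -0.0, 3.139]
force: [-0.5, -0.9, 1.1]
width: 42.6
gripper_force: 0.0
```

View pics/w2.png

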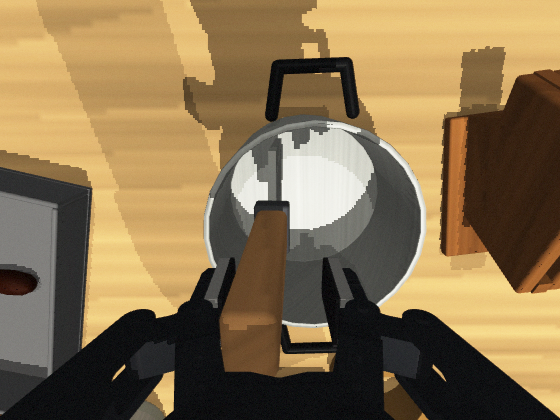

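```bash
python3 -m handwheel '[{"delta_pos":[0,-0.4,0],"yaw":0},{"delta_pos":[0,-0.5,0],"yaw":0},{"delta_pos":[0,-0.5,0],"yaw":0},{"delta_pos":[0,-0.5,0],"yaw":0},{"delta_pos":[0,-0.5,0],"yaw":0},{"delta_pos":[0,-0.5,0],"yaw":0},{"delta_pos":[0,-0.5,0],"yaw":0},{"delta_pos":[0,-0.5,0],"yaw":0},{"delta_pos":[0,0,0],"yaw":0},{"delta_pos":[0,0,0],"yaw":0}]'
python3 - <<'E'
from h import *
p=get_image("side"); P=cloud(p).reshape(-1,3)
H=P[np.all((P>[440,60,112])&(P<[530,230,125]),1)]
print(np.percentile(H[:,:2],[5,50,95],axis=0).round(),len(H))
p=get_image("wrist"); save(p,"w3.png")
E
```

```text
clock: 22.53
eef_pos: [485.2, 145.3, 148.7]
tool_rot: [-3.142, 0.0, 3.138]
force: [0.2, -0.8, 0.0]
width: 42.4
gripper_force: 0.0
[[471. 162.]
 [482. 165.]
 [496. 167.]] 64
```

View pics/w3.png

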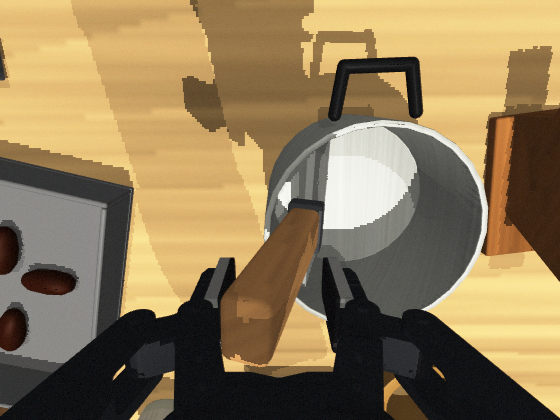

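```bash
python3 -m handwheel '[{"delta_pos":[0,-0.5,0],"yaw":0},{"delta_pos":[0,-0.5,0],"yaw":0},{"delta_pos":[0,-0.4,0],"yaw":0},{"delta_pos":[0,0,0],"yaw":0},{"delta_pos":[0,0,0],"yaw":0}]'
python3 -m handwheel '[{"delta_pos":[0,0,0],"yaw":0},{"delta_pos":[0,0,0],"yaw":0},{"delta_pos":[0,0,0],"yaw":0},{"delta_pos":[0,0,0],"yaw":0},{"delta_pos":[0,0,0],"yaw":0}]' 1
python3 -m handwheel '[{"delta_pos":[0,0,0.5],"yaw":0},{"delta_pos":[0,0,1],"yaw":0},{"delta_pos":[0,0,2],"yaw":0},{"delta_pos":[0,0,3],"yaw":0},{"delta_pos":[0,0,3],"yaw":0},{"delta_pos":[0,0,3],"yaw":0},{"delta_pos":[0,0,3],"yaw":0},{"delta_pos":[0,0,2],"yaw":0},{"delta_pos":[0,0,0],"yaw":0}]'
python3 - <<'E'
from h import *
p=get_image("side"); cv2.imwrite("pics/s5.png",cv2.resize(p["color"][140:420,170:400,::-1],(600,730))[:600]) ; print(status.read_state()["force"])
E
```

```text
clock: 23.05
eef_pos: [485.2, 131.3, 148.6]
tool_rot: [-3.142, -0.0, 3.138]
force: [-0.5, -0.4, 0.1]
width: 42.4
gripper_force: 0.0
clock: 23.47
eef_pos: [485.1, 131.8, 148.6]
tool_rot: [-3.142, -0.0, 3.139]
force: [0.2, -0.8, 0.6]
width: 85.3
gripper_force: 0.0
clock: 24.22
eef_pos: [487.6, 132.5, 329.1]
tool_rot: [3.138, 0.009, 3.139]
force: [-0.0, -0.0, 0.3]
width: 85.5
gripper_force: 0.0
[ 0.59211099 -0.68672324 -0.44570244]
```

View pics/s5.png

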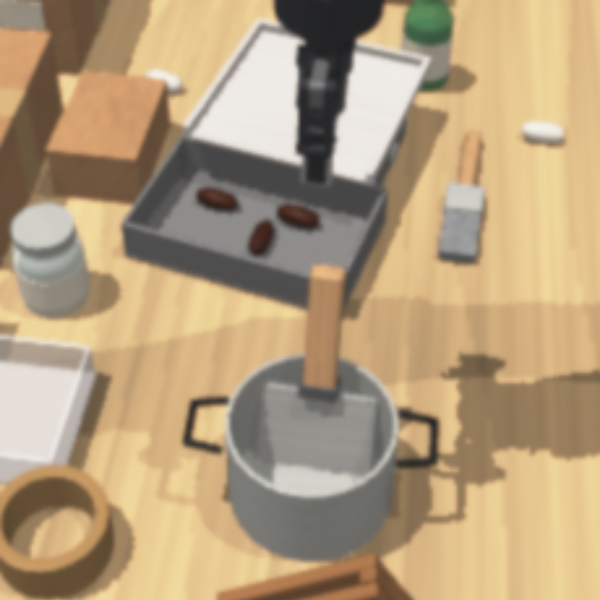

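The picture shows the scraper standing blade down in the pot and leaning on its rim. All three dates are in the bin, at about (216,198), (298,215) and (261,236), and the gripper is clear.

```bash
python3 -c "
from cell import ctrl; print(ctrl.finish_job())"
```

```text
the job is handed in; nothing more can be done
None
```

I handed the job in at about 24 s: all three dates are in the bin, the scraper stands blade down in the upright pot, and no other object was touched. To get the blade upright in the grip I first slid its low corner along the bench at about 10–12 N, which didn't help. I then pushed its side lightly (about 5 N) against the pan's lip, and scraping on the pan read at most about 8 N.

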